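# Shorten the telescopic stop of a drill jig by one hole and load a tube

## Robot

A 6-joint arm with a two-finger parallel gripper is mounted at the origin on the work surface. World frame = base frame: x ahead of the robot, y to its left, z up, the work surface at z = 0. Lengths are in m, angles in degrees, forces in N, time in s.
With the tool pointing down it reaches from about 0.3 to 0.75 m from the base axis. Payload 8.5 kg.
Tool frame: the origin (TCP) lies at the very end of the fingers, on their centre line; the grasp point (between the pads) lies grip_point_offset behind it (grip_point_offset is the distance from the TCP to the grasp point, in m); z points along the fingers, x is the direction in which the jaws open and shut, and the axes are right-handed (so a half turn about z gives the same grasp; the last joint's range is limited). The gripper opens to 85 mm and grips with 20 to 120 N. Pads are 22 mm wide; open, the fingers measure 114 mm over their backs; the gripper's body (76 mm by 85 mm) begins 54 mm behind the grasp point. The pads swing forward as they close: fully open they stand 13 mm farther back than shut.
Start: joints at [-82.065, 21.807, 74.336, -0, 83.858, -12.336], TCP at [0.191, -0.516, 0.231] pointing down, gripper open.
Joint ranges: [-178.18, 178.18], [-50.72, 133.34], [12.68, 142.11], [-81.47, 261.47], [9.98, 163.14], [-165.26, 165.26]. Speed limits (degrees/s): [136.94, 136.94, 180, 180, 180, 180].

## Interface

Orientations are given as a 3x3 rotation matrix whose columns are the frame's x, y, z axes.
In Python, from rig import observe, get_image, close_job, grip_point_offset gives the robot as it stands.
- The arm moves only by the shell command python3 -m inch 'ROWS' [FORCE]. ROWS is a JSON object of lists of equal length, an entry for each row: "jaw": the opening, from 0 (shut) to 1 (fully open); "offset": the shift along the tool's x, y, z scaled (see below), a list of three; "roll": the turn about the tool's z scaled (see below). A call has 1 to 20 rows; each row is the pose to reach, as a shift and turn from the pose measured when the call began, along the tool's axes at that moment, turning the shorter way round; what a row does not reach only later rows make up. The controller multiplies each number of a shift by 250 mm and each number of a turn by 180 degrees. A row lasts 1/12 s, in which the tool goes at most 41.7 mm and 7.16 degrees, less where a joint would pass 70% of its speed; a pose out of reach is approached as far as the arm can. A call with a number of a shift or a turn outside -1 to 1 is refused whole. A call with a gripper value outside its range is refused whole. The fingers move at their own pace and stop on an object; FORCE is the grip in N (left out, the last holds). Time passes only in rows, so rows that repeat a pose let the fingers close. It gives the time, the measured TCP pose, the force and the opening at its end, in the units of the state.
- observe(): the state, without advancing time (a new reading comes with each control period).
- get_image(name): name is "side" or "top"; returns a dict with "img" (480x640x3 uint8, red, green, blue), "vfov" (degrees; the focal length in pixels is half the picture's height over the tangent of half this angle, whatever the lens; pixels are square), "cx", "cy" (the principal point, pixels), "dist" ([k1, k2, p1, p2, k3] as OpenCV has them; the pictures are not rectified), "position" and "rotation" of the camera in the world. Camera axes: x right, y down, z forward; pixel columns grow to the right and rows downward; lengths in m; the calibration is good to about 2 mm. A picture is of the moment at which its call begins. There is no depth.
- close_job(): hands the job in, once; it reports no verdict.
The state is a dict: "time_s": time; "q": joint angles; "qvel": joint speeds; "joint_efforts": joint torques, N m; "position": TCP position; "tool_rot": TCP orientation; "ft_force": force on the tool from outside, world axes, zero at the start; "wrist_torque": the same for the moment, N m; "grip_width": finger opening in m.
Only numpy, scipy, OpenCV 4.12 (cv2) and the standard library are available. Lean on these libraries where they do the work, as an engineer would, in place of code of your own. Each camera call takes 0.05 s, during which the arm holds its last target. There are 200 camera calls.

## Task

The next tube is longer than the last: squeeze the red button of the drill jig's telescopic end stop and slide the stop in (away from the V blocks) to its next hole, so that the button clicks out again. Then take the blue tube from the rack, lay it in the jig's V blocks with its end pushed up against the stop, and swing the leaf fully down over it. Leave the other tubes and tools where they are.

Things in the scene. Friction and masses are not known exactly. Their poses are not given: they have to be found in the camera images.
- jig: Leaf drill jig, bolted down: dark steel base plate 120 x 480 x 12 mm. Origin: underside of the plate, x = 0 on the jig's long axis, y along the jig (plate from y = -245 to 235 mm), z up. Seated tube, end stop and inner tube all share one axis at x = 0, z = 62 mm, along y
- seat (a point): Where the middle of the seated tube lies when butted to the stop in its next hole (jig y = -117 mm); the frame has the jig's axes. Two steel V blocks, 24 mm long and 54 mm wide, tops 4 mm below this point, lie with their middles at y = -76 and y = +44 mm from it; the 96 mm between them is free for fingers, down to the base plate 50 mm below
- end_plate (a point): Point at tube-axis height on the face of the blue fixed end plate, which looks to the jig's +y, towards the stop. Plate 50 mm wide, top 23 mm above this point. The tube lies between it and the stop face
- bracket (a point): Point on the stop's axis at the blue bracket (44 mm wide) at the jig's +y end. It carries the stop's fixed inner tube, 20 x 20 mm aluminium with through-holes every 25 mm, that points to -y and enters the sliding outer tube
- stop (a joint): Slide of the telescopic stop in m: 0 at the start (locked, most extended), grows as it is pushed in towards the bracket (jig +y); next hole at 0.025, then 0.050, end 0.058. 1.5 mm play each way when locked; 3 N friction, stays where left. From end plate to stop face: 173 mm at the start, too short for the tube; 198 mm at the next hole
- stop_face (a point): Centre of the stop's steel face (46 x 46 mm, 8 mm thick), which looks to the jig's -y, towards the V blocks; jig's axes, moves with the stop. Behind it (+y): grey square outer tube 26 x 26 mm from 8 to 85 mm behind the face, then the black button housing from 85 to 129 mm (x from -16 to +24 mm, 36 mm high)
- sleeve_mid (a point): Point on the axis of the grey square outer tube (26 x 26 mm), 45 mm behind the stop face: a place to grip the stop without touching the button. The bare tube reaches 37 mm towards the face plate and 40 mm towards the housing
- button_face (a point): Centre of the outer face of the red round button, 18 mm across, on the housing's -x side (the robot's side), at tube-axis height, 107 mm behind the stop face. Pressed, it moves along the jig's +x. The housing's flat back lies 49 mm from it at +x (43 mm when pressed), so two fingers can squeeze button and housing together
- button (a joint): Travel of the button in m: 0 out, 0.006 fully in; sprung, 3 N to start, 8 N fully in. It locks the stop below about 0.0035. Let go between two holes it stays in at about 0.0035 and snaps out to 0 by itself when the stop is slid on to a hole
- leaf (a joint): Hinge of the leaf in rad: 0 closed (level, on its rest pad), about 1.57 upright, 2.1 fully open and leaning back; starts open at 1.8 to 2.1. It stays near upright and falls by its weight elsewhere. A seated tube clears the closed leaf by 2 mm; a tube that is not down in the V blocks keeps it from closing
- leaf_hinge (a point): Centre of the leaf's hinge, whose axis is the jig's y; fixed to the jig at x = 45, y = -187, z = 86 mm
- leaf_handle (a point): Middle of the leaf's black round handle, 18 mm in diameter, 34 mm long, along the leaf, 105 mm from the hinge axis. Closed, the leaf points from the hinge to the jig's -x; opening lifts the handle up and over to +x. Leaf: steel plate 44 mm wide, 8 mm thick, with a brass drill bush; its rest pad stands in front of the tube, 79 mm from the hinge
- blue_tube: The tube to load: blue painted steel tube, 32 mm in diameter, 190 mm long, 0.24 kg. Origin at its middle on its axis; its y axis runs along the tube; both ends are alike. It lies in one of the three places of the rack, axis 56 mm above the bench
- rack: Wooden stock rack, fixed: board 200 x 250 x 10 mm, two bearers along its y at x = -60 and +60 mm (tops at z = 40 mm, triangular ridges to z = 55 mm). Origin: underside, centre. Tubes lie along its x at y = -78, 0 and 78 mm; the 98 mm between the bearers is free for fingers, down to z = 10 mm
- grey_tube: Bystander in the rack: bare steel tube 32 mm in diameter, 150 mm long; origin at its middle
- red_tube: Bystander in the rack: red tube 25 mm in diameter, 190 mm long; origin at its middle
- caliper: Bystander: digital caliper 195 mm long, 12 mm high, lying on the bench; origin under its middle
- deburrer: Bystander: orange-handled deburring tool 160 mm long, 26 mm high, lying on the bench; origin under its middle
- chip_brush: Bystander: flat brush 200 mm long, 18 mm high, lying on the bench; origin under its middle
- ear_defenders: Bystander: yellow ear defenders with a black band, 72 mm high; origin on the bench between the cups
- oil_bottle: Bystander: green bottle 150 mm high, 56 mm across; origin under its middle

How it is judged (in metres and radians):
On the way, in this order (a step that is already met when the one before it is completed fails the run):
1. the stop is locked in its next hole, 25 mm further in, with the button out again (value of joint stop between 0.0215 and 0.0285 m and value of joint button below 0.002 m), for 0.2 s.
2. the blue tube is lifted from the rack (height (world z) of blue_tube above 0.09 m), for 0.1 s.
3. the blue tube lies down in both V blocks with its end against the stop (z of blue_tube in the frame of jig between 0.059 and 0.065 m and x of blue_tube in the frame of jig between -0.004 and 0.004 m and angle between the y axis of blue_tube and the y axis of jig, either way round below 0.04 rad and y of blue_tube in the frame of stop_face between -0.098 and -0.092 m), for 0.2 s.
4. the leaf is closed over it (value of joint leaf below 0.06 rad), for 0.2 s.
At the end, for the whole second after the job is handed in: Stop locked in its next hole (25 mm in, within 3.5 mm), button out (within 2 mm); blue tube at rest in both V blocks (3 mm in height, 4 mm sideways, 0.04 rad), its end within 3.5 mm of the stop; leaf closed (within 0.06 rad) (all of step 1 and z of blue_tube in the frame of jig between 0.059 and 0.065 m and x of blue_tube in the frame of jig between -0.004 and 0.004 m and angle between the y axis of blue_tube and the y axis of jig, either way round below 0.04 rad and y of blue_tube in the frame of stop_face between -0.0985 and -0.092 m and value of joint leaf below 0.06 rad and linear speed of blue_tube below 0.02 m/s); the robot touches nothing.
It fails at once if another tube or a tool is shifted by more than 30 mm (distance of any of grey_tube, red_tube, caliper, deburrer, chip_brush, ear_defenders, oil_bottle from where it was at the start of the episode above 0.03 m).
It also fails if it takes over 72 s, if anything falls off the work surface, if the arm or the gripper's body presses on something with over 40 N, if the wrist force passes 120 N, or if a joint passes its speed limit or range.

## Working session

There is one attempt and no reset: what is moved stays moved. The work goes in short steps, Python scripts to look and compute and a shell command to move; the robot and the scene stay as the last step left them, time stands still between calls to the robot, and variables do not carry over. Pictures are saved under pics/ and viewed, about 8 in all and at most 12, crops included, and the job is handed in when it is done.

```bash
ls; mkdir -p pics; python3 - <<'E'
from rig import *
import cv2,numpy as np,json
s=observe();print(s['position'],np.round(s['tool_rot'],3).tolist(),s['grip_width'],grip_point_offset,s['time_s'])
for n in('top','side'):
    d=get_image(n);cv2.imwrite(f'pics/{n}0.png',d['img'][:,:,::-1])
    print(n,{k:np.round(v,4).tolist() for k,v in d.items() if k!='img'})
E
```

```text
pics
[ 0.1905127  -0.51563135  0.2306787 ] [[0.346, -0.938, -0.0], [-0.938, -0.346, 0.002], [-0.002, -0.0, -1.0]] 0.08518047346359219 0.0187 0.0
top {'vfov': 48.3664, 'cx': 311.0246, 'cy': 244.7055, 'dist': [-0.0447, 0.0, 0.0, 0.0, 0.0], 'position': [0.4492, 0.0268, 1.2097], 'rotation': [[0.0189, -0.9951, 0.097], [-0.9998, -0.0187, 0.0025], [-0.0007, -0.0971, -0.9953]]}
side {'vfov': 51.509, 'cx': 321.9843, 'cy': 244.7278, 'dist': [-0.0543, 0.0, 0.0, 0.0, 0.0], 'position': [0.5124, 1.0941, 0.9501], 'rotation': [[-0.9959, -0.0713, 0.0559], [-0.0886, 0.6356, -0.7669], [0.0192, -0.7687, -0.6393]]}
```

View pics/top0.png

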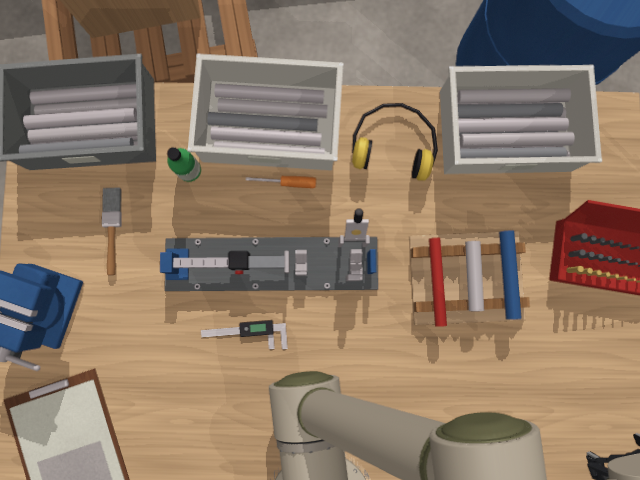

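View pics/side0.png

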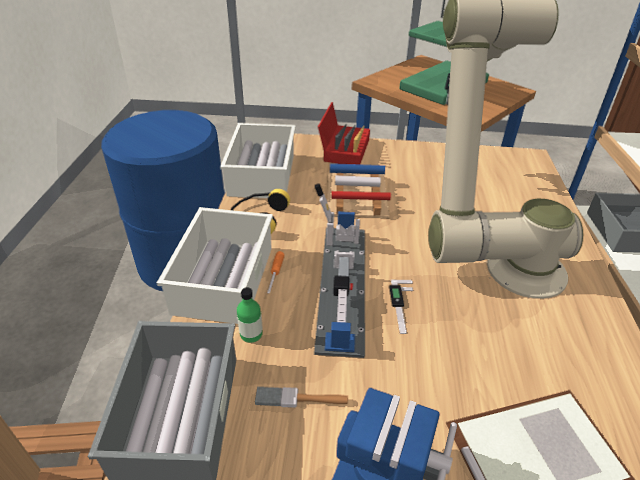

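The top view shows the jig plate at about (165–378, 238–290) with the stop at left, the button at (239,271), the leaf handle at (358,215) and the blue tube at (510,275). The side view agrees. Next I'll enlarge the jig and the blue tube.

```bash
cat > h.py <<'E'
from rig import *
import cv2,numpy as np
def K(d):
    f=240/np.tan(np.radians(d['vfov']/2));return np.array([[f,0,d['cx']],[0,f,d['cy']],[0,0,1]])
def ray(d,uv,z):
    p=cv2.undistortPoints(np.array([[uv]],float),K(d),np.array(d['dist']))[0,0]
    r=np.array(d['rotation'])@[p[0],p[1],1];c=np.array(d['position']);return c+r*(z-c[2])/r[2]
def proj(d,P):
    R=np.array(d['rotation']).T;t=-R@np.array(d['position'])
    return cv2.projectPoints(np.array(P,float).reshape(-1,3),cv2.Rodrigues(R)[0],t,K(d),np.array(d['dist']))[0][:,0]
def crop(d,x0,y0,x1,y1,k):
    return cv2.resize(d['img'][y0:y1,x0:x1,::-1],None,fx=k,fy=k,interpolation=cv2.INTER_CUBIC)
E
python3 - <<'E'
from h import *
d=get_image('top')
a=crop(d,158,205,386,300,3.5);b=crop(d,400,222,540,332,2.4)
o=np.zeros((a.shape[0]+b.shape[0],a.shape[1],3),np.uint8);o[:a.shape[0]]=a;o[a.shape[0]:,:b.shape[1]]=b
cv2.imwrite('pics/z1.png',o);print(o.shape)
hsv=cv2.cvtColor(d['img'],cv2.COLOR_RGB2HSV)
m=cv2.inRange(hsv,(100,120,60),(125,255,255));m[:,:490]=0;m[:,535:]=0;m[:220]=0;m[335:]=0
r=cv2.minAreaRect(cv2.findNonZero(m));print('blue',r)
for q in cv2.boxPoints(r):print(q,ray(d,q,.056))
print('c',ray(d,r[0],.06))
m=cv2.inRange(hsv,(0,140,60),(6,255,255));m[:,:200]=0;m[:,270:]=0;m[:255]=0;m[285:]=0
p=cv2.findNonZero(m)[:,0];print('button',p.mean(0),p.min(0),p.max(0),ray(d,p.mean(0),.062))
# dark plate
for q in [(165,238),(377,238),(378,290),(165,290)]:print(q,ray(d,q,.012))
E
```

```text
(596, 798, 3)
blue ((509.9353332519531, 274.7102355957031), (87.44444274902344, 14.427026748657227), 85.31409454345703)
[499.17413 231.72345] [ 0.5978993  -0.38086772  0.056     ]
[513.5529  230.54486] [ 0.60112166 -0.4127338   0.056     ]
[520.69653 317.69702] [ 0.4120406  -0.42526687  0.056     ]
[506.31775 318.8756 ] [ 0.40907251 -0.39384765  0.056     ]
c [ 0.50416825 -0.40158918  0.06      ]
button [238.65217391 272.04347826] [235 271] [242 273] [0.49913604 0.18416299 0.062     ]
(165, 238) [0.57498672 0.36049526 0.012     ]
(377, 238) [ 0.58394671 -0.11861496  0.012     ]
(378, 290) [ 0.46706263 -0.1217027   0.012     ]
(165, 290) [0.45779956 0.35526703 0.012     ]
```

View pics/z1.png

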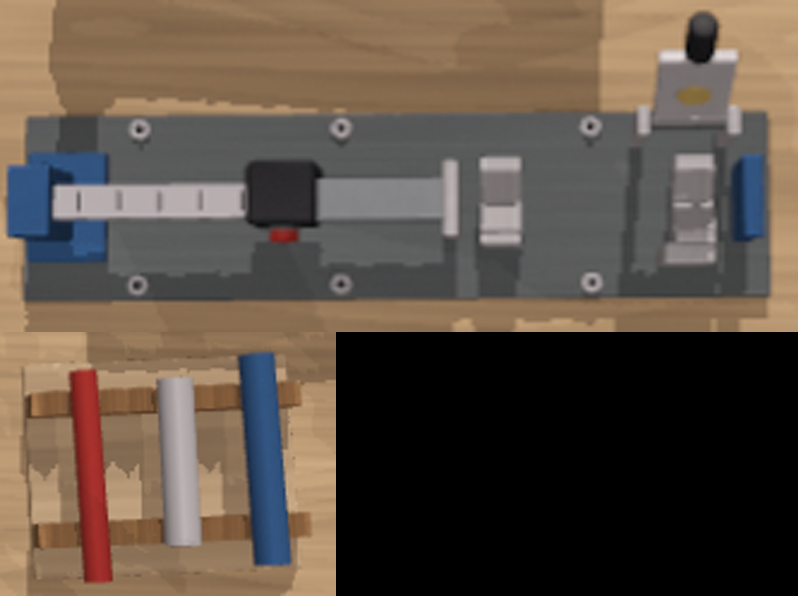

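```bash
cat >> h.py <<'E'
def jig(p,P):
    P=np.atleast_2d(P);c,s=np.cos(p[2]),np.sin(p[2]);return np.c_[p[0]+c*P[:,0]-s*P[:,1],p[1]+s*P[:,0]+c*P[:,1],P[:,2]]
E
python3 - <<'E'
from h import *
from scipy.optimize import least_squares
d=get_image('top')
P=[(.06,.235,.012),(.06,-.245,.012),(-.06,-.245,.012),(-.06,.235,.012),(.023,-.047,.085),(-.023,-.047,.085),(.027,-.193+.012,.058),(.027,-.193-.012,.058),(.027,-.073+.012,.058),(.027,-.073-.012,.058),(-.025,.060,.062)]
U=np.array([(25,117),(768,112),(770,296),(25,300),(458,160),(457,236),(676,155),(714,155),(480,157),(521,157),(284,240)])/3.5+[158,205]
r=least_squares(lambda p:(proj(d,jig(p,P))-U).ravel(),[.52,.12,0],loss='soft_l1')
print(r.x,np.degrees(r.x[2]));print(np.round(proj(d,jig(r.x,P))-U,1).tolist())
np.save('jig.npy',r.x)
for n,q in dict(button=(-.025,.06,.062),sleeve=(0,-.002,.062),seat=(0,-.117,.062),hinge=(.045,-.187,.086)).items():print(n,jig(r.x,q))
# handle
h=lambda a:jig(r.x,(.045-.105*np.cos(a),-.187,.086+.105*np.sin(a)))
u=np.array([(703,40)])/3.5+[158,205]
for a in(1.8,1.9,2.,2.1):print(a,proj(d,h(a))-u,h(a))
s=get_image('side');print('side px',proj(s,jig(r.x,P)))
cv2.imwrite('pics/z2.png',crop(s,290,160,400,360,3))
E
```

```text
[0.52126519 0.12340219 0.02517308] 1.442311193561177
[[0.2, -0.6], [0.2, -0.5], [0.6, 0.3], [-0.9, 0.4], [-0.3, -0.1], [0.0, -0.1], [-0.2, 0.2], [0.1, 0.1], [0.4, -0.1], [-0.2, -0.1], [0.1, 0.5]]
button [[0.49476288 0.18275392 0.062     ]]
sleeve [[0.52131553 0.12140283 0.062     ]]
seat [[0.52421013 0.00643926 0.062     ]]
hinge [[ 0.5709578  -0.06240589  0.086     ]]
1.8 [[-0.08711288  5.41299846]] [[ 0.59480646 -0.06180542  0.188254  ]]
1.9 [[-0.29874445  0.45835494]] [[ 0.60489245 -0.06155147  0.18536151]]
2.0 [[-0.55103096 -4.2058165 ]] [[ 0.61463937 -0.06130606  0.18147623]]
2.1 [[-0.84016921 -8.52483376]] [[ 0.62394985 -0.06107164  0.17663698]]
side px [[315.33444984 351.06025254]
 [326.79181989 226.61043399]
 [365.69920249 228.72209389]
 [366.41617596 354.23284096]
 [337.10839893 250.75721702]
 [354.24621526 251.71293755]
 [337.22289104 228.09376418]
 [337.54575115 223.14131803]
 [335.47458944 254.87083119]
 [335.84329025 249.22948634]
 [353.89884096 285.85167893]]
```

View pics/z2.png

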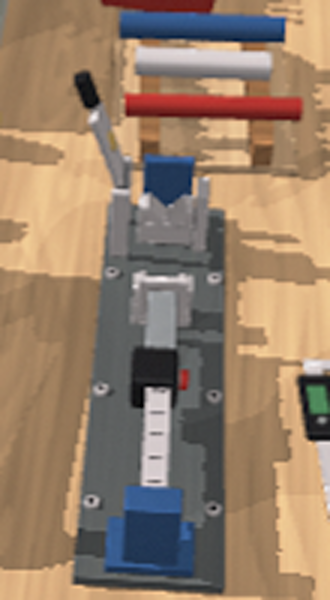

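Jig fit: residuals are under 1 px, yaw is 1.44°, and the side view agrees (button predicted at (354,286), seen at about (352,286)). Leaf is at about 1.89 rad. Now I'll move towards the button.

```bash
cat > to.py <<'E'
import sys;from h import *
# to.py jx jy z yawdeg : TCP target in the jig frame -> offset/roll for inch
p=np.load('jig.npy');s=observe();R=np.array(s['tool_rot']);P=np.array(s['position'])
a=[float(v) for v in sys.argv[1:5]]
t=jig(p,a[:3])[0] if len(sys.argv)<6 else np.array(a[:3])
yaw=np.degrees(np.arctan2(R[1,0],R[0,0]));e=(a[3]-yaw+180)%360-180
J=jig([0,0,-p[2]],P-[p[0],p[1],0]);
print('t',round(s['time_s'],2),'tcp jig',J.round(4),'yaw',round(yaw,2),'w',round(s['grip_width'],4),'F',np.round(s['ft_force'],1))
print('offset',np.round(R.T@(t-P)/.25,4).tolist(),'roll',round(-e/180,4))
E
python3 -m inch '{"jaw":[0.8,0.8,0.8,0.8,0.8,0.8,0.8,0.8,0.8,0.8,0.8,0.8],"offset":[[-0.8,-0.89,0],[-0.8,-0.89,0],[-0.8,-0.89,0],[-0.8,-0.89,0],[-0.8,-0.89,0],[-0.8,-0.89,0],[-0.8,-0.89,0],[-0.8,-0.89,0],[-0.8,-0.89,0],[-0.8,-0.89,0],[-0.8,-0.89,0],[-0.8,-0.89,0]],"roll":[-0.396,-0.396,-0.396,-0.396,-0.396,-0.396,-0.396,-0.396,-0.396,-0.396,-0.396,-0.396]}' 20
python3 to.py 0.0025 0.06 0.2 1.44
```

```text
time_s: 1.25
position: [0.3299, -0.2511, 0.2312]
tool_rot: [[1.0, 0.023, -0.0], [0.023, -1.0, 0.001], [-0.0, -0.001, -1.0]]
ft_force: [0.9, 0.2, -1.1]
grip_width: 0.0683
t 1.25 tcp jig [[-0.2007 -0.3695  0.2312]] yaw 1.34 w 0.0683 F [ 0.9  0.2 -1.1]
offset [0.8099, -1.7194, 0.1259] roll -0.0005
```

```bash

python3 -m inch '{"jaw":[0.8,0.8,0.8,0.8,0.8,0.8,0.8,0.8],"offset":[[0.4,-0.9,0],[0.4,-0.9,0],[0.4,-0.9,0],[0.4,-0.9,0],[0.4,-0.9,0],[0.4,-0.9,0],[0.4,-0.9,0],[0.4,-0.9,0]],"roll":[0,0,0,0,0,0,0,0]}' 20
python3 -m inch '{"jaw":[0.8,0.8,0.8,0.8,0.8,0.8,0.8,0.8],"offset":[[0.41,-0.82,0.1],[0.41,-0.82,0.1],[0.41,-0.82,0.1],[0.41,-0.82,0.1],[0.41,-0.82,0.1],[0.41,-0.82,0.1],[0.41,-0.82,0.1],[0.41,-0.82,0.1]],"roll":[0,0,0,0,0,0,0,0]}' 20
python3 to.py 0.0025 0.06 0.043 1.44
```

```text
time_s: 1.92
position: [0.4249, -0.0224, 0.2312]
tool_rot: [[1.0, 0.024, -0.0], [0.024, -1.0, 0.001], [-0.0, -0.001, -1.0]]
ft_force: [0.4, -0.8, 0.2]
grip_width: 0.0683
time_s: 2.58
position: [0.5228, 0.1842, 0.2056]
tool_rot: [[1.0, 0.022, -0.002], [0.022, -1.0, 0.0], [-0.002, -0.0, -1.0]]
ft_force: [0.5, -0.8, 0.6]
grip_width: 0.0682
t 2.58 tcp jig [[0.0031 0.0607 0.2056]] yaw 1.25 w 0.0682 F [ 0.5 -0.8  0.6]
offset [-0.0012, 0.0031, 0.6504] roll -0.001
```

```bash

python3 -m inch '{"jaw":[0.8,0.8,0.8,0.8,0.8,0.8,0.8,0.8],"offset":[[0,0,0.15],[0,0,0.3],[0,0,0.4],[0,0,0.5],[0,0,0.58],[0,0.002,0.63],[0,0.002,0.65],[0,0.002,0.65]],"roll":[0,0,0,0,0,0,0,0]}' 20
python3 to.py 0.0025 0.06 0.043 1.44
python3 - <<'E'
from h import *
s=get_image('side');t=get_image('top')
a=crop(s,300,200,400,350,4);b=crop(t,190,220,290,310,4)
o=np.zeros((600,800,3),np.uint8);o[:600,:400]=a;o[:360,400:]=b;cv2.imwrite('pics/z3.png',o)
E
```

```text
time_s: 3.25
position: [0.5223, 0.1819, 0.0426]
tool_rot: [[1.0, 0.019, -0.003], [0.019, -1.0, -0.0], [-0.003, 0.0, -1.0]]
ft_force: [-0.5, -0.2, -0.2]
grip_width: 0.0686
t 3.25 tcp jig [[0.0025 0.0585 0.0426]] yaw 1.07 w 0.0686 F [-0.5 -0.2 -0.2]
offset [-0.0002, -0.0061, -0.0015] roll -0.0021
```

View pics/z3.png

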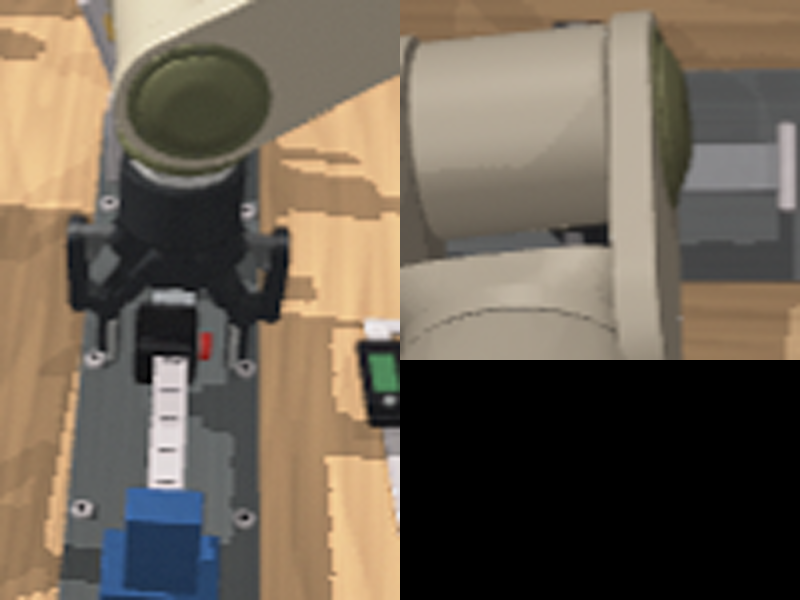

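The fingers straddle the housing at crop (165,345) with clear room on both sides. Squeeze.

```bash

python3 -m inch '{"jaw":[0.7,0.6,0.55,0.5,0.45,0.4,0.4,0.4,0.4,0.4],"offset":[[0,-0.006,0],[0,-0.006,0],[0,-0.006,0],[0,-0.006,0],[0,-0.006,0],[0,-0.006,0],[0,-0.006,0],[0,-0.006,0],[0,-0.006,0],[0,-0.006,0]],"roll":[-0.002,-0.002,-0.002,-0.002,-0.002,-0.002,-0.002,-0.002,-0.002,-0.002]}' 25
python3 to.py 0.0025 0.085 0.043 1.44
```

```text
time_s: 4.18
position: [0.5253, 0.1843, 0.0456]
tool_rot: [[1.0, 0.026, 0.006], [0.026, -1.0, 0.001], [0.006, -0.0, -1.0]]
ft_force: [4.4, -1.0, 5.3]
grip_width: 0.0425
t 4.18 tcp jig [[0.0055 0.0608 0.0456]] yaw 1.5 w 0.0425 F [ 4.4 -1.   5.3]
offset [-0.0121, -0.097, 0.0106] roll 0.0003
```

Width is 42.5 mm, so the button is fully in. Slide 25 mm.

```bash

python3 -m inch '{"jaw":[0.4,0.4,0.4,0.4,0.4,0.4,0.4,0.4,0.4,0.4,0.4,0.4],"offset":[[0,-0.01,0],[0,-0.02,0],[0,-0.03,0],[0,-0.04,0],[0,-0.055,0],[0,-0.07,0],[0,-0.085,0],[0,-0.095,0],[0,-0.1,0],[0,-0.1,0],[0,-0.1,0],[0,-0.1,0]],"roll":[0,0,0,0,0,0,0,0,0,0,0,0]}' 25
python3 to.py 0.0025 0.0858 0.043 1.44
```

```text
time_s: 5.18
position: [0.5247, 0.2099, 0.0457]
tool_rot: [[1.0, 0.026, 0.006], [0.026, -1.0, 0.002], [0.006, -0.002, -1.0]]
ft_force: [3.1, 2.9, -0.0]
grip_width: 0.0421
t 5.18 tcp jig [[0.0056 0.0864 0.0457]] yaw 1.51 w 0.0421 F [ 3.1  2.9 -0. ]
offset [-0.0125, 0.0023, 0.0108] roll 0.0004
```

```bash

python3 -m inch '{"jaw":[0.5,0.55,0.6,0.65,0.7,0.75,0.8,0.8],"offset":[[0,0,0],[0,0,0],[0,0,0],[0,0,0],[0,0,0],[0,0,0],[0,0,0],[0,0,0]],"roll":[0,0,0,0,0,0,0,0]}' 25
python3 -m inch '{"jaw":[0.8,0.8,0.8,0.8,0.8,0.8,0.8,0.8],"offset":[[0,0,-0.15],[0,0,-0.3],[0,0,-0.35],[0,0.15,-0.35],[0,0.3,-0.35],[0,0.45,-0.35],[0,0.6,-0.35],[0,0.7,-0.35]],"roll":[0,0,0,0,0,0,0,0]}' 25
python3 - <<'E'
from h import *
s=get_image('side');t=get_image('top')
a=crop(s,300,200,400,350,4);b=crop(t,160,230,310,300,5)[:,-400:]
o=np.zeros((600,800,3),np.uint8);o[:600,:400]=a;b=crop(t,210,230,310,300,4);o[:b.shape[0],400:]=b;cv2.imwrite('pics/z4.png',o)
E
python3 to.py 0.003 0.023 0.043 1.44
```

```text
time_s: 5.85
position: [0.525, 0.2098, 0.0459]
tool_rot: [[1.0, 0.026, 0.007], [0.026, -1.0, 0.002], [0.007, -0.002, -1.0]]
ft_force: [-0.2, -0.1, 0.2]
grip_width: 0.0685
time_s: 6.52
position: [0.529, 0.0319, 0.1333]
tool_rot: [[1.0, 0.025, 0.008], [0.025, -1.0, 0.001], [0.008, -0.001, -1.0]]
ft_force: [-0.2, 0.5, -0.5]
grip_width: 0.0682
t 6.62 tcp jig [[ 0.0058 -0.0922  0.1333]] yaw 1.25 w 0.0681 F [-0.6  0.8 -0. ]
offset [-0.0154, -0.4606, 0.3613] roll -0.001
```

View pics/z4.png

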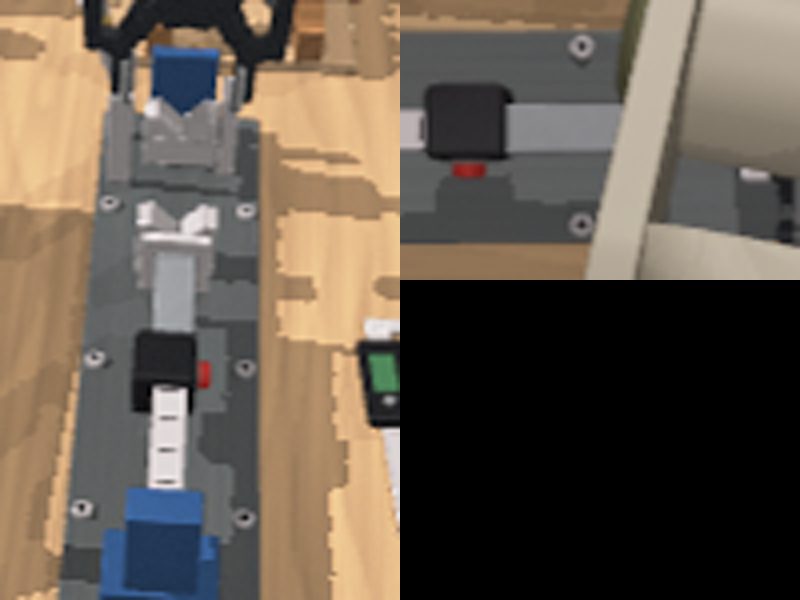

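Button sticks out 4 px (same as at the start), and the housing moved by ~25 mm: locked. Now to the blue tube.

```bash

python3 -m inch '{"jaw":[0.7,0.7,0.7,0.7,0.7,0.7,0.7,0.7],"offset":[[-0.02,0.1,-0.15],[-0.02,0.3,-0.28],[-0.03,0.5,-0.28],[-0.04,0.7,-0.28],[-0.05,0.85,-0.28],[-0.06,0.95,-0.28],[-0.06,0.95,-0.28],[-0.06,0.95,-0.28]],"roll":[0,0,0,0,0,0,0,0]}' 30
python3 -m inch '{"jaw":[0.7,0.7,0.7,0.7,0.7,0.7,0.7,0.7,0.7,0.7,0.7,0.7,0.7,0.7],"offset":[[-0.02,0.1,0],[-0.02,0.2,0],[-0.03,0.35,0],[-0.04,0.5,0],[-0.05,0.65,0],[-0.06,0.79,0],[-0.06,0.79,0],[-0.06,0.79,0],[-0.06,0.79,0],[-0.06,0.79,0],[-0.06,0.79,0],[-0.06,0.79,0],[-0.06,0.79,0],[-0.06,0.79,0]],"roll":[0.03,0.07,0.11,0.15,0.19,0.23,0.27,0.31,0.35,0.39,0.43,0.47,0.485,0.485]}' 30
python3 to.py 0.505 -0.403 0.037 -86.1 w
```

```text
time_s: 7.28
position: [0.5189, -0.2095, 0.2027]
tool_rot: [[1.0, 0.018, 0.008], [0.018, -1.0, 0.0], [0.008, -0.0, -1.0]]
ft_force: [-0.4, -0.1, -0.7]
grip_width: 0.0599
time_s: 8.45
position: [0.5085, -0.4056, 0.2026]
tool_rot: [[0.065, -0.998, 0.008], [-0.998, -0.065, 0.001], [-0.0, -0.008, -1.0]]
ft_force: [-0.7, -0.5, 0.3]
grip_width: 0.06
t 8.45 tcp jig [[-0.0261 -0.5285  0.2026]] yaw -86.28 w 0.06 F [-0.7 -0.5  0.3]
offset [-0.0111, 0.0185, 0.6623] roll -0.001
```

```bash

python3 -m inch '{"jaw":[0.7,0.7,0.7,0.7,0.7,0.7,0.7,0.7,0.7,0.7],"offset":[[-0.011,0.01,0.1],[-0.011,0.01,0.25],[-0.011,0.01,0.4],[-0.011,0.01,0.5],[-0.011,0.01,0.57],[-0.011,0.01,0.61],[-0.011,0.01,0.64],[-0.011,0.01,0.66],[-0.011,0.01,0.66],[-0.011,0.01,0.66]],"roll":[0,0,0,0,0,0,0,0,0,0]}' 30
python3 -m inch '{"jaw":[0.6,0.5,0.45,0.4,0.35,0.3,0.25,0.25,0.25,0.25,0.25,0.25],"offset":[[0,0,0],[0,0,0],[0,0,0],[0,0,0],[0,0,0],[0,0,0],[0,0,0],[0,0,0],[0,0,0],[0,0,0],[0,0,0],[0,0,0]],"roll":[0,0,0,0,0,0,0,0,0,0,0,0]}' 30
python3 to.py 0.505 -0.403 0.037 -86.1 w
```

```text
time_s: 9.28
position: [0.5075, -0.403, 0.0385]
tool_rot: [[0.065, -0.998, 0.009], [-0.998, -0.065, -0.0], [0.001, -0.009, -1.0]]
ft_force: [0.0, -0.0, -0.5]
grip_width: 0.0599
time_s: 10.28
position: [0.5076, -0.4034, 0.0389]
tool_rot: [[0.065, -0.998, 0.009], [-0.998, -0.065, -0.001], [0.002, -0.009, -1.0]]
ft_force: [-2.0, -0.3, 4.4]
grip_width: 0.0312
t 10.28 tcp jig [[-0.0269 -0.5263  0.0389]] yaw -86.26 w 0.0312 F [-2.  -0.3  4.4]
offset [-0.0022, 0.0104, 0.0076] roll -0.0009
```

```bash

python3 -m inch '{"jaw":[0.25,0.25,0.25,0.25,0.25,0.25,0.25,0.25,0.25,0.25],"offset":[[0,0,0],[0,0,-0.08],[0,0,-0.18],[0,0,-0.3],[0,0,-0.42],[0,0,-0.54],[0,0,-0.62],[0,0,-0.66],[0,0,-0.68],[0,0,-0.68]],"roll":[0,0,0,0,0,0,0,0,0,0]}' 60
python3 -m inch '{"jaw":[0.25,0.25,0.25,0.25,0.25,0.25,0.25,0.25,0.25,0.25,0.25,0.25,0.25,0.25,0.25],"offset":[[-0.1,0,0],[-0.2,0,0],[-0.32,0,0],[-0.44,0,0],[-0.56,0,0],[-0.66,0,0],[-0.74,0,0],[-0.78,0,0],[-0.8,0,0],[-0.8,0,0],[-0.8,0,0],[-0.8,0,0],[-0.8,0,0],[-0.8,0,0],[-0.8,0,0]],"roll":[-0.03,-0.07,-0.11,-0.145,-0.18,-0.215,-0.25,-0.285,-0.32,-0.355,-0.39,-0.425,-0.46,-0.486,-0.486]}' 60
python3 to.py 0.003 -0.121 0.12 1.44
python3 - <<'E'
from h import *
s=get_image('side');t=get_image('top')
o=np.zeros((600,800,3),np.uint8);a=crop(t,280,200,480,350,4);o[:600,:]=a;cv2.imwrite('pics/z5.png',np.vstack([crop(t,280,210,480,310,3),crop(s,280,100,480,200,3)]))
E
```

```text
time_s: 11.12
position: [0.506, -0.403, 0.2085]
tool_rot: [[0.065, -0.998, 0.009], [-0.998, -0.065, -0.001], [0.001, -0.009, -1.0]]
ft_force: [-0.4, -0.9, -2.4]
grip_width: 0.0302
time_s: 12.37
position: [0.4924, -0.203, 0.2064]
tool_rot: [[1.0, 0.024, 0.006], [0.024, -1.0, 0.002], [0.006, -0.001, -1.0]]
ft_force: [-0.4, -0.3, -2.4]
grip_width: 0.0303
t 12.37 tcp jig [[-0.0371 -0.3256  0.2064]] yaw 1.39 w 0.0303 F [-0.4 -0.3 -2.4]
offset [0.1574, -0.8181, 0.3476] roll -0.0003
```

View pics/z5.png

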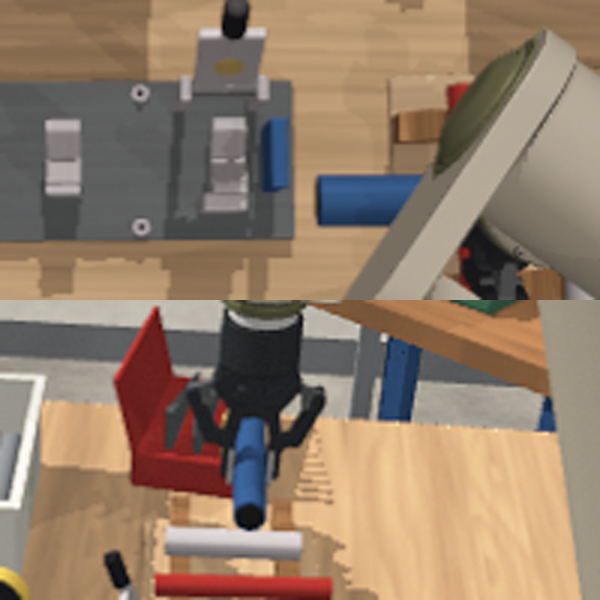

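```bash
python3 - <<'E'
from h import *
t=get_image('top')
for z in(.209,.225):print(z,ray(t,(280+317/3,210+200/3),z))
s=get_image('side')
# tube end face center: side crop (250,515-300)
print(ray(s,(280+250/3,100+215/3),.225)); J=np.load('jig.npy')
print(proj(s,[[.4924,-.108,.225],[.4924,-.108,.225-.016]]), proj(t,[[.4924,-.108,.225],[.4924,-.108,.209]]))
E
```

```text
0.209 [ 0.48926482 -0.11145353  0.209     ]
0.225 [ 0.48862377 -0.10924235  0.225     ]
[ 0.48956951 -0.10527284  0.225     ]
[[362.34140245 171.09110427]
 [361.94250098 176.0006758 ]] [[385.00586942 274.60401846]
 [383.8353374  274.95798098]]
```

```bash

python3 -m inch '{"jaw":[0.25,0.25,0.25,0.25,0.25,0.25,0.25,0.25,0.25,0.25,0.25,0.25],"offset":[[0.03,-0.1,0],[0.06,-0.2,0],[0.1,-0.32,0],[0.12,-0.44,0],[0.14,-0.56,0],[0.157,-0.66,0],[0.157,-0.74,0.05],[0.157,-0.79,0.12],[0.157,-0.815,0.2],[0.157,-0.826,0.3],[0.157,-0.826,0.345],[0.157,-0.826,0.345]],"roll":[0,0,0,0,0,0,0,0,0,0,0,0]}' 60
python3 to.py 0.003 -0.119 0.044 1.44
python3 - <<'E'
from h import *
s=get_image('side');t=get_image('top')
cv2.imwrite('pics/z6.png',np.vstack([crop(t,240,215,390,295,4),crop(s,310,190,410,260,4)[:, :400].repeat(1,1) if 0 else cv2.copyMakeBorder(crop(s,310,180,410,260,4),0,0,0,200,cv2.BORDER_CONSTANT)])[:600])
E
```

```text
time_s: 13.57
position: [0.5273, 0.0045, 0.119]
tool_rot: [[1.0, 0.018, 0.002], [0.018, -1.0, 0.001], [0.002, -0.001, -1.0]]
ft_force: [-0.1, 0.2, -2.2]
grip_width: 0.0305
t 13.57 tcp jig [[ 0.003  -0.1191  0.119 ]] yaw 1.05 w 0.0305 F [-0.1  0.2 -2.2]
offset [-0.0008, 0.0002, 0.2998] roll -0.0022
```

View pics/z6.png

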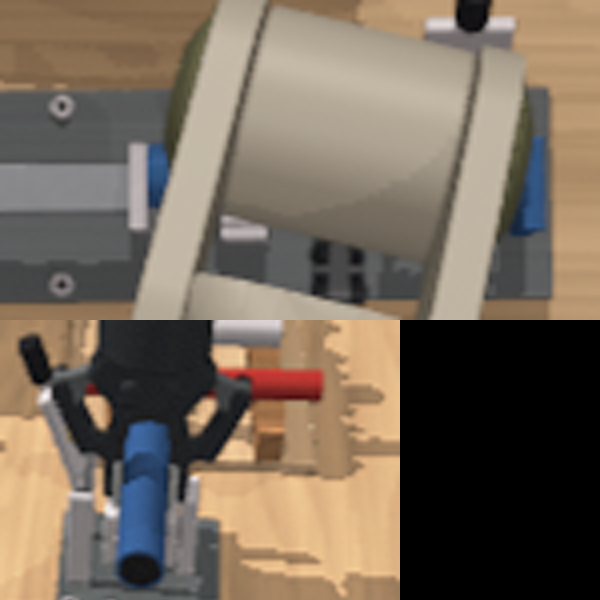

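```bash
python3 - <<'E'
from h import *
t=get_image('top');J=np.load('jig.npy')
m=crop(t,240,215,390,295,4)
inv=lambda P:jig([0,0,-J[2]],P-np.array([J[0],J[1],0]))
print('stop face edge',inv(ray(t,(240+149/4,215+187/4),.085)))
for z in(.138,.154):print('tube end',z,inv(ray(t,(240+149/4,215+175/4),z)))
print('endplate edge',inv(ray(t,(240+530/4,215+190/4),.085)))
for r in m[[165,175,185],125:175:3]:print(r.tolist())
E
```

```text
stop face edge [[-0.00045024 -0.02317353  0.085     ]]
tube end 0.138 [[ 0.00210089 -0.02654713  0.138     ]]
tube end 0.154 [[ 0.00095724 -0.02756492  0.154     ]]
endplate edge [[-0.00332604 -0.22400279  0.085     ]]
[[118, 116, 116], [137, 136, 140], [163, 163, 170], [177, 177, 185], [176, 175, 184], [177, 176, 186], [165, 164, 174], [142, 131, 131], [121, 84, 58], [125, 80, 44], [133, 88, 52], [132, 87, 51], [133, 87, 52], [125, 83, 51], [93, 69, 49], [73, 73, 70], [115, 130, 139]]
[[129, 127, 127], [144, 143, 146], [165, 164, 172], [177, 177, 186], [177, 176, 185], [177, 177, 186], [167, 164, 173], [148, 132, 131], [127, 88, 57], [123, 78, 41], [125, 82, 47], [125, 82, 47], [125, 82, 47], [122, 77, 40], [123, 92, 70], [133, 129, 130], [151, 162, 171]]
[[129, 127, 128], [144, 143, 146], [165, 164, 172], [178, 178, 187], [178, 178, 187], [179, 180, 189], [167, 167, 176], [137, 128, 131], [100, 70, 49], [99, 61, 32], [107, 69, 40], [107, 68, 40], [106, 66, 38], [107, 78, 62], [125, 120, 119], [153, 167, 176], [167, 184, 195]]
```

Gap from tube end to stop face is ~4 mm, and similar at the end plate. Lower it, watching the force.

```bash

python3 -m inch '{"jaw":[0.25,0.25,0.25,0.25,0.25,0.25,0.25,0.25,0.25,0.25,0.25],"offset":[[-0.003,0,0.03],[-0.003,0,0.07],[-0.003,0,0.12],[-0.003,0,0.17],[-0.003,0,0.21],[-0.003,0,0.24],[-0.003,0,0.26],[-0.003,0,0.275],[-0.003,0,0.285],[-0.003,0,0.29],[-0.003,0,0.29]],"roll":[-0.002,-0.002,-0.002,-0.002,-0.002,-0.002,-0.002,-0.002,-0.002,-0.002,-0.002]}' 60
python3 to.py 0.003 -0.119 0.045 1.44
```

```text
time_s: 14.63
position: [0.5292, 0.0037, 0.05]
tool_rot: [[1.0, 0.025, 0.009], [0.025, -1.0, -0.0], [0.009, 0.0, -1.0]]
ft_force: [1.1, 0.7, -2.9]
grip_width: 0.0304
t 14.63 tcp jig [[ 0.0049 -0.1199  0.05  ]] yaw 1.42 w 0.0304 F [ 1.1  0.7 -2.9]
offset [-0.0078, -0.0035, 0.0197] roll -0.0001
```

```bash

python3 -m inch '{"jaw":[0.25,0.25,0.25,0.25,0.25,0.25],"offset":[[0,0,0.005],[0,0,0.01],[0,0,0.015],[0,0,0.02],[0,0,0.025],[0,0,0.025]],"roll":[0,0,0,0,0,0]}' 60
python3 to.py 0.003 -0.115 0.045 1.44
```

```text
time_s: 15.13
position: [0.5295, 0.0036, 0.047]
tool_rot: [[1.0, 0.025, 0.012], [0.025, -1.0, -0.001], [0.012, 0.001, -1.0]]
ft_force: [-12.2, 0.5, 32.3]
grip_width: 0.0301
t 15.13 tcp jig [[ 0.0052 -0.12    0.047 ]] yaw 1.44 w 0.0301 F [-12.2   0.5  32.3]
offset [-0.0089, -0.02, 0.0079] roll -0.0
```

Seated (32 N up), with the V pushing it to −x. Ease off and push towards the stop.

```bash

python3 -m inch '{"jaw":[0.25,0.25,0.25,0.25,0.25,0.25,0.25,0.25,0.25],"offset":[[-0.005,0,0],[-0.008,0,-0.002],[-0.008,-0.005,-0.002],[-0.008,-0.01,-0.002],[-0.008,-0.013,-0.002],[-0.008,-0.016,-0.002],[-0.008,-0.019,-0.002],[-0.008,-0.022,-0.002],[-0.008,-0.022,-0.002]],"roll":[0,0,0,0,0,0,0,0,0]}' 60
python3 to.py 0.003 -0.115 0.045 1.44
```

```text
time_s: 15.88
position: [0.5273, 0.009, 0.0474]
tool_rot: [[1.0, 0.025, 0.012], [0.025, -1.0, -0.001], [0.012, 0.002, -1.0]]
ft_force: [-0.2, -0.1, -2.5]
grip_width: 0.0302
t 15.88 tcp jig [[ 0.0032 -0.1145  0.0474]] yaw 1.44 w 0.0302 F [-0.2 -0.1 -2.5]
offset [-0.0009, 0.002, 0.0094] roll 0.0
```

```bash

python3 -m inch '{"jaw":[0.25,0.25,0.25,0.25],"offset":[[0,-0.003,0],[0,-0.006,0],[0,-0.008,0],[0,-0.008,0]],"roll":[0,0,0,0]}' 60
python3 to.py 0.003 -0.115 0.045 1.44
```

```text
time_s: 16.22
position: [0.5274, 0.0101, 0.0474]
tool_rot: [[1.0, 0.026, 0.012], [0.026, -1.0, -0.003], [0.012, 0.003, -1.0]]
ft_force: [-0.7, -6.9, -2.2]
grip_width: 0.0303
t 16.22 tcp jig [[ 0.0033 -0.1134  0.0474]] yaw 1.46 w 0.0303 F [-0.7 -6.9 -2.2]
offset [-0.0012, 0.0063, 0.0094] roll 0.0001
```

```bash

python3 -m inch '{"jaw":[0.25,0.25,0.25,0.25,0.25],"offset":[[0,-0.004,0],[0,-0.008,0],[0,-0.008,0.004],[0,-0.006,0.008],[0,-0.006,0.008]],"roll":[0,0,0,0,0]}' 60
python3 to.py 0.003 -0.115 0.045 1.44
```

```text
time_s: 16.63
position: [0.5276, 0.0104, 0.0457]
tool_rot: [[1.0, 0.025, 0.012], [0.025, -1.0, -0.005], [0.012, 0.005, -1.0]]
ft_force: [-2.8, -9.5, 1.1]
grip_width: 0.0304
t 16.63 tcp jig [[ 0.0034 -0.1132  0.0457]] yaw 1.46 w 0.0304 F [-2.8 -9.5  1.1]
offset [-0.0018, 0.0073, 0.0028] roll 0.0001
```

Force rose to 9.5 N with hardly any motion: tube butted and stop locked. Release and retreat, then turn for the leaf handle.

```bash

python3 -m inch '{"jaw":[0.3,0.35,0.4,0.45,0.5,0.55,0.6,0.65,0.65],"offset":[[0,0,0],[0,0,0],[0,0,0],[0,0,0],[0,0,0],[0,0,0],[0,0,0],[0,0,0],[0,0,0]],"roll":[0,0,0,0,0,0,0,0,0]}' 20
python3 -m inch '{"jaw":[0.65,0.65,0.65,0.65,0.65,0.65,0.65,0.65,0.65],"offset":[[0,0,-0.05],[0,0,-0.12],[0,0,-0.24],[0,0,-0.36],[0,0,-0.5],[0,0,-0.64],[0,0,-0.78],[0,0,-0.86],[0,0,-0.86]],"roll":[0,0,0,0,0,0,0,0,0]}' 20
python3 -m inch '{"jaw":[0.5,0.5,0.5,0.5,0.5,0.5,0.5,0.5,0.5,0.5,0.5,0.5,0.5,0.5,0.5],"offset":[[0.03,0,0],[0.06,0,0],[0.1,0,0],[0.15,0,0],[0.2,0,0],[0.25,0,0],[0.3,0,0],[0.32,0,0],[0.32,0,0],[0.32,0,0],[0.32,0,0],[0.32,0,0],[0.32,0,0],[0.32,0,0],[0.32,0,0]],"roll":[0.03,0.07,0.11,0.145,0.18,0.215,0.25,0.285,0.32,0.355,0.39,0.425,0.46,0.495,0.5]}' 20
python3 to.py 0.083 -0.187 0.174 -88.54
python3 - <<'E'
from h import *
s=get_image('side');t=get_image('top')
cv2.imwrite('pics/z7.png',np.vstack([crop(t,150,205,390,295,3.3),cv2.copyMakeBorder(crop(s,300,160,400,260,3),0,0,0,492,cv2.BORDER_CONSTANT)])[:600])
E
```

```text
time_s: 17.38
position: [0.5276, 0.0105, 0.0457]
tool_rot: [[1.0, 0.025, 0.013], [0.026, -1.0, -0.005], [0.012, 0.005, -1.0]]
ft_force: [-0.1, -0.0, 0.1]
grip_width: 0.0555
time_s: 18.13
position: [0.5262, 0.0113, 0.2654]
tool_rot: [[0.999, 0.026, 0.021], [0.026, -1.0, -0.007], [0.021, 0.007, -1.0]]
ft_force: [-0.3, 0.2, 0.5]
grip_width: 0.0555
time_s: 19.38
position: [0.6059, 0.0135, 0.266]
tool_rot: [[0.021, -1.0, 0.02], [-1.0, -0.022, -0.006], [0.007, -0.019, -1.0]]
ft_force: [-0.2, 0.2, -0.5]
grip_width: 0.0425
t 19.38 tcp jig [[ 0.0818 -0.112   0.266 ]] yaw -88.77 w 0.0425 F [-0.2  0.2 -0.5]
offset [0.2974, 0.0013, 0.3701] roll -0.0013
```

View pics/z7.png

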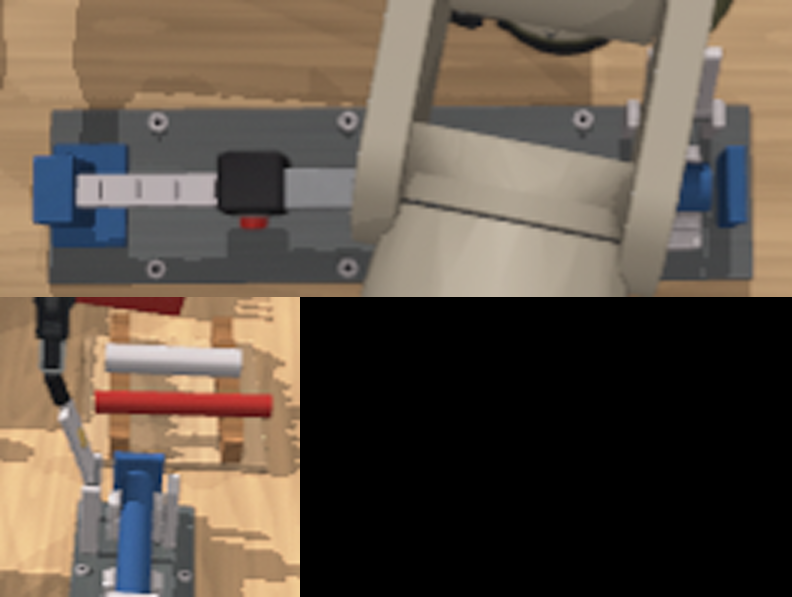

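The tube lies in both V blocks and the button is out. Now grasp the handle.

```bash

python3 -m inch '{"jaw":[0.5,0.5,0.5,0.5,0.5,0.5,0.5,0.5,0.5,0.5,0.5,0.5,0.5],"offset":[[0.06,0,0],[0.13,0,0],[0.21,0,0],[0.27,0,0],[0.297,0,0],[0.297,0,0.04],[0.297,0,0.1],[0.297,0,0.17],[0.297,0,0.24],[0.297,0,0.3],[0.297,0,0.34],[0.297,0,0.365],[0.297,0,0.365]],"roll":[0,0,0,0,0,0,0,0,0,0,0,0,0]}' 20
python3 -m inch '{"jaw":[0.4,0.3,0.25,0.2,0.15,0.1,0.1,0.1,0.1],"offset":[[0,0,0],[0,0,0],[0,0,0],[0,0,0],[0,0,0],[0,0,0],[0,0,0],[0,0,0],[0,0,0]],"roll":[0,0,0,0,0,0,0,0,0]}' 20
python3 to.py 0.083 -0.187 0.174 -88.54
```

```text
time_s: 20.57
position: [0.6095, -0.0607, 0.1742]
tool_rot: [[0.029, -0.999, 0.018], [-1.0, -0.029, -0.006], [0.006, -0.018, -1.0]]
ft_force: [-0.3, 0.1, -0.1]
grip_width: 0.0427
time_s: 21.32
position: [0.61, -0.061, 0.175]
tool_rot: [[0.029, -0.999, 0.02], [-1.0, -0.029, -0.006], [0.007, -0.02, -1.0]]
ft_force: [1.5, -2.6, 5.5]
grip_width: 0.0177
t 21.32 tcp jig [[ 0.084  -0.1866  0.175 ]] yaw -88.35 w 0.0177 F [ 1.5 -2.6  5.5]
offset [0.0015, 0.0042, 0.0038] roll 0.0011
```

```bash
python3 - <<'E'
from h import *
s=observe();R=np.array(s['tool_rot']);J=np.load('jig.npy')
for a in np.r_[np.arange(1.8,0,-.1),0]:
    d=np.array([-.114*np.cos(a)-.036,0,.114*np.sin(a)-.108]);w=jig([0,0,J[2]],d)[0]
    print(round(a,1),np.round(R.T@w/.25,3).tolist())
E
```

```text
1.8 [-0.0, 0.04, -0.013]
1.7 [-0.0, 0.085, -0.022]
1.6 [-0.0, 0.13, -0.026]
1.5 [-0.0, 0.176, -0.026]
1.4 [-0.001, 0.221, -0.022]
1.3 [-0.001, 0.266, -0.013]
1.2 [-0.001, 0.309, 0.001]
1.1 [-0.001, 0.351, 0.019]
1.0 [-0.002, 0.391, 0.041]
0.9 [-0.002, 0.429, 0.066]
0.8 [-0.002, 0.464, 0.096]
0.7 [-0.003, 0.495, 0.129]
0.6 [-0.003, 0.524, 0.164]
0.5 [-0.003, 0.548, 0.203]
0.4 [-0.004, 0.569, 0.243]
0.3 [-0.004, 0.585, 0.286]
0.2 [-0.005, 0.597, 0.33]
0.1 [-0.005, 0.605, 0.375]
0.0 [-0.005, 0.608, 0.42]
```

```bash

python3 -m inch '{"jaw":[0.1,0.1,0.1,0.1,0.1,0.1,0.1,0.1,0.1,0.1,0.1,0.1],"offset":[[0,0.02,-0.007],[0,0.04,-0.013],[0,0.085,-0.022],[0,0.13,-0.026],[0,0.176,-0.026],[-0.001,0.221,-0.022],[-0.001,0.266,-0.013],[-0.001,0.309,0.001],[-0.001,0.351,0.019],[-0.002,0.391,0.041],[-0.002,0.429,0.066],[-0.002,0.429,0.066]],"roll":[0,0,0,0,0,0,0,0,0,0,0,0]}' 20
python3 to.py -0.066 -0.187 0.068 -88.54
python3 - <<'E'
from h import *
s=observe();R=np.array(s['tool_rot']);J=np.load('jig.npy');P=jig([0,0,-J[2]],np.array(s['position'])+.0187*-R[:,2]-[J[0],J[1],0])[0]
v=P-[.048,-.187,.086];print('a',np.arctan2(v[2],-v[0]),np.hypot(v[0],v[2]))
for a in np.r_[np.arange(.8,0,-.1),0]:
    d=np.array([-.114*np.cos(a)-v[0],0,.114*np.sin(a)-v[2]]);w=jig([0,0,J[2]],d)[0]
    print(round(a,1),np.round(R.T@w/.25,3).tolist())
E
```

```text
time_s: 22.32
position: [0.5007, -0.0638, 0.1556]
tool_rot: [[0.029, -0.999, 0.017], [-1.0, -0.029, -0.007], [0.007, -0.016, -1.0]]
ft_force: [-1.6, -2.5, 2.5]
grip_width: 0.0172
t 22.32 tcp jig [[-0.0253 -0.1866  0.1556]] yaw -88.35 w 0.0172 F [-1.6 -2.5  2.5]
offset [-0.0014, 0.1687, 0.3477] roll 0.001
a 0.8762729269732156 0.11493643530803997
0.8 [-0.0, 0.024, 0.026]
0.7 [-0.001, 0.055, 0.059]
0.6 [-0.001, 0.084, 0.094]
0.5 [-0.001, 0.108, 0.133]
0.4 [-0.002, 0.129, 0.174]
0.3 [-0.002, 0.145, 0.216]
0.2 [-0.002, 0.157, 0.26]
0.1 [-0.003, 0.164, 0.305]
0.0 [-0.003, 0.168, 0.351]
```

```bash

python3 -m inch '{"jaw":[0.1,0.1,0.1,0.1,0.1,0.1,0.1,0.1,0.1,0.1,0.1],"offset":[[0,0.024,0.026],[-0.001,0.055,0.059],[-0.001,0.084,0.094],[-0.001,0.108,0.133],[-0.002,0.129,0.174],[-0.002,0.145,0.216],[-0.002,0.157,0.26],[-0.003,0.164,0.3],[-0.003,0.167,0.33],[-0.003,0.168,0.35],[-0.003,0.168,0.352]],"roll":[0,0,0,0,0,0,0,0,0,0,0]}' 20
python3 to.py -0.066 -0.187 0.068 -88.54
```

```text
time_s: 23.23
position: [0.4589, -0.0647, 0.0661]
tool_rot: [[0.029, -0.999, 0.013], [-1.0, -0.029, -0.006], [0.006, -0.013, -1.0]]
ft_force: [-4.6, -5.4, -0.3]
grip_width: 0.0175
t 23.23 tcp jig [[-0.0671 -0.1865  0.0661]] yaw -88.35 w 0.0175 F [-4.6 -5.4 -0.3]
offset [0.002, -0.0045, -0.0077] roll 0.0011
```

```bash

python3 -m inch '{"jaw":[0.1,0.1,0.1],"offset":[[0,0,0.006],[0,0,0.01],[0,0,0.01]],"roll":[0,0,0]}' 20
python3 -m inch '{"jaw":[0.2,0.3,0.4,0.45,0.5,0.5],"offset":[[0,0,0],[0,0,0],[0,0,0],[0,0,0],[0,0,0],[0,0,0]],"roll":[0,0,0,0,0,0]}' 20
python3 -m inch '{"jaw":[0.5,0.5,0.5,0.5,0.5,0.5,0.5,0.5,0.5,0.5],"offset":[[0,0,-0.03],[0,0,-0.1],[0,0,-0.2],[0,0,-0.35],[0,0,-0.5],[0.1,0.1,-0.6],[0.25,0.15,-0.6],[0.4,0.2,-0.6],[0.6,0.2,-0.6],[0.6,0.2,-0.6]],"roll":[0,0,0,0,0,0,0,0,0,0]}' 20
python3 - <<'E'
from h import *
s=get_image('side');t=get_image('top')
cv2.imwrite('pics/z8.png',np.vstack([crop(t,150,205,390,295,3.3),cv2.copyMakeBorder(crop(s,280,160,420,260,3),0,0,0,372,cv2.BORDER_CONSTANT)])[:600])
E
```

```text
time_s: 23.48
position: [0.4587, -0.0648, 0.0636]
tool_rot: [[0.029, -1.0, 0.013], [-1.0, -0.029, -0.006], [0.006, -0.013, -1.0]]
ft_force: [-1.6, -3.2, 0.3]
grip_width: 0.0171
time_s: 23.98
position: [0.4587, -0.0646, 0.0636]
tool_rot: [[0.029, -0.999, 0.013], [-1.0, -0.029, -0.006], [0.006, -0.012, -1.0]]
ft_force: [1.0, -0.3, 0.9]
grip_width: 0.0426
time_s: 24.82
position: [0.4108, -0.2199, 0.2147]
tool_rot: [[0.025, -1.0, 0.014], [-1.0, -0.025, -0.008], [0.009, -0.014, -1.0]]
ft_force: [0.2, 0.9, -0.7]
grip_width: 0.0431
```

View pics/z8.png

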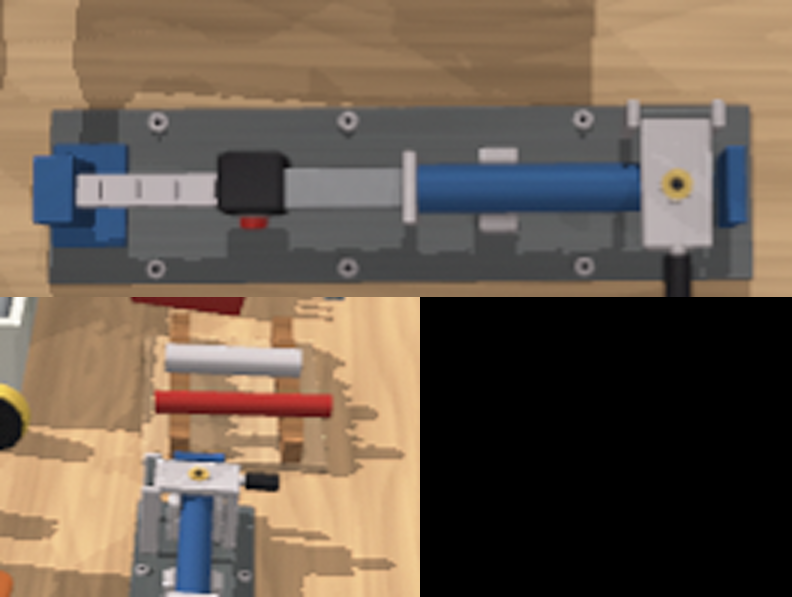

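The leaf is down across the tube, the tube end touches the stop at crop (415,187), and the gripper is clear. I'll check the leaf angle and the stop numerically.

```bash
python3 - <<'E'
from h import *
J=np.load('jig.npy')+[.003,0,0];s=get_image('side');t=get_image('top')
for a in(0,.06,.12):
    P=[jig(J,(.045-r*np.cos(a),-.187,.086+r*np.sin(a)))[0] for r in(.088,.122)]
    print(a,proj(s,P).round(1).tolist())
g=cv2.cvtColor(s['img'],cv2.COLOR_RGB2GRAY)
m=(g[212:230,360:376]<60);y,x=np.nonzero(m);print('handle px',x.min()+360,x.max()+360,y.min()+212,y.max()+212,'mean',x.mean()+360,y.mean()+212)
J=np.load('jig.npy')
inv=lambda P:jig([0,0,-J[2]],P-np.array([J[0],J[1],0])).round(4)
print('stop face',inv(ray(t,(150+416/3.3,205+187/3.3),.085)),observe()['time_s'])
E
```

```text
0 [[360.8, 220.4], [372.5, 221.1]]
0.06 [[360.9, 219.0], [372.7, 219.0]]
0.12 [[360.8, 217.5], [372.7, 217.0]]
handle px 362 372 219 224 mean 366.9074074074074 221.3148148148148
stop face [[-0.0003 -0.0207  0.085 ]] 25.0167
```

```bash
python3 -c "
from rig import *
print(close_job())"
```

```text
the job is handed in; nothing more can be done
None
```

I did the whole job in about 25 s of robot time and handed it in; the hand-in gives no verdict, so the result rests on my checks below.

I squeezed the button, slid the stop in by about 25 mm and let the button click out. I then laid the blue tube in the V blocks, pushed it up against the stop, and swung the leaf down by its handle.

**Last checks:**
- **Stop and button:** the button sticks out as far as it did at the start. The stop face measures at jig y = −20.7 mm against −22 mm nominal, which is within camera error. It held 9.5 N when the tube was pushed against it.
- **Tube:** in the pictures it lies in both V blocks with its end touching the stop.
- **Leaf:** the handle shows at pixel row 221.3. A closed leaf should give 220.8, so it reads as closed.
- **Other things:** in the last pictures, the gripper is clear of the jig and the grey and red tubes are in the rack. I did not re-measure the tools; nothing was moved near them.

**Disagreements:**
- The camera placed the jig about 3 mm too low in x compared with what the gripper felt. I allowed for that when grasping the leaf handle.
- A final 2.5 mm press on the handle met almost no force, so that the leaf is closed rests on the image check.

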